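# Store the spare till roll in the red pocket of the turn-cap carousel

### The job

Put the spare till roll away in the red pocket of the tilted supplies carousel: first turn the cap by its bar so that its opening stands squarely over the red-marked pocket, then drop the roll in endways so that it lies wholly inside, and leave the cap open over that pocket. Leave the pump bottle, the cream pot and the packet of tags where they are.

Things in the scene. Friction and masses are not known exactly. Their poses are not given: they have to be found in the camera images.
- store: Fixed black foot (225 x 170 mm) of the supplies carousel; origin on the counter under the cap's centre, -x = the front, which faces left and somewhat towards the robot. On it a grey drum (204 mm across, 92 mm deep), its axis leaning 30 degrees from vertical to the front, closed by a flat white cap (208 mm across, 5 mm thick, top face 157 mm above the counter at its centre).
- grip (a point): Centre of the black bar on the cap: bar 60 mm long, 14 mm wide, 34 mm high (17 mm either side of this point along the axis), on a 6 mm disc of 27 mm radius; the cap's top face lies 23 mm below this point along the axis. Frame turns with the cap: z = the axis, out of the cap (up, leaning to the front); x = along the bar, towards the opening; y = across the bar.
- cap (a joint): Angle of the cap in rad, counterclockwise positive as seen looking down on it; 0 = opening at the lowest, front side. Turns either way, more than a full turn, with light friction (0.08 N m), and stays where it is left.
- opening (a point): Centre of the one opening in the cap, in the plane of the cap's top face, 66 mm from the axis. The opening is a sector from 36 to 96 mm from the axis, 76 degrees wide, within a closed outer rim. Frame turns with the cap: x = outward from the axis, z = the axis, out of the cap.
- red_mouth (a point): Where the opening's centre must come: middle of the red pocket, in the plane of the cap's top face, 66 mm from the axis. Fixed to the drum: x = outward from the axis through the pocket's middle, z = the axis, out of the cap. Red, blue, yellow and green strips on the drum's outer flange (radius 121 mm, 11 mm below the cap's top face) are centred on the four pockets; the floors have the same colours.
- red_pocket (a point): Centre of the red pocket, 52 mm below the cap's top face, 40 mm above the pocket's floor, 66 mm from the axis; directions as red_mouth. Four equal 90 degree pockets, 12 to 98 mm from the axis, with 3 mm walls. The drum is stiff and stays put; how far it is turned about the axis differs from time to time.
- roll (a point): Centre of the spare till roll, a white paper cylinder 44 mm in diameter and 79 mm long, about 0.16 kg, standing on end on the counter to the left, so its centre is 39.5 mm up. z = along its axis. In a pocket it fits wholly below the cap, leaning or standing.
- lotion (a point): Bystander: white pump bottle with blue pump, 155 mm high, body 48 mm in diameter; point half-way up its body. Stands to the right.
- cream (a point): Bystander: cream-coloured round pot, 90 mm across, 32 mm high; point at its centre. Stands farther right.
- tags (a point): Bystander: packet of pink claim tags, 88 x 48 x 16 mm, lying flat; point at its centre; x = along the long side. Lies in front of the carousel, to its right.
- till_roll_c: The same till roll as roll; origin at the centre of its underside, z along its axis.
Not all that is in view belongs to the job. What is meant by the till_roll_c is not pink or purple, and is the smaller of those in its own colour.

How it is judged:
On the way:
1. the cap's opening stands over the red pocket (within 10 mm), at rest, the roll not yet put in (distance between opening and red_mouth below 0.01 m and velocity of joint cap between -0.2 and 0.2 rad/s and not (x of roll in the frame of red_pocket between -0.039 and 0.03 m and y of roll in the frame of red_pocket between -0.045 and 0.045 m and z of roll in the frame of red_pocket between -0.03 and 0.012 m)), for 0.3 s.
At the end, for the whole second after the job is handed in: The roll lies at rest wholly inside the red pocket (its centre inside the pocket's bounds and no more than 12 mm higher than that of a standing roll), and the opening's centre is within 10 mm of the middle of the red pocket (distance between opening and red_mouth below 0.01 m and x of roll in the frame of red_pocket between -0.039 and 0.03 m and y of roll in the frame of red_pocket between -0.045 and 0.045 m and z of roll in the frame of red_pocket between -0.03 and 0.012 m and linear speed of till_roll_c below 0.03 m/s); the robot touches nothing.
It fails at once if the pump bottle is moved more than 30 mm (distance of lotion from where it was at the start of the episode above 0.03 m).
It fails at once if the cream pot is moved more than 30 mm (distance of cream from where it was at the start of the episode above 0.03 m).
It fails at once if the packet of tags is moved more than 30 mm (distance of tags from where it was at the start of the episode above 0.03 m).
It also fails if it takes over 54 s, if anything falls off the work surface, if the arm or the gripper's body presses on something with over 40 N, if the wrist force passes 120 N, or if a joint passes its speed limit or range.

### The arm

A 7-joint arm with a two-finger parallel gripper is mounted at the origin on a cart in front of the work surface, level with it; the furniture and walls round the work are solid. World frame = base frame: x ahead of the robot, y to its left, z up, the work surface at z = 0. Lengths are in m, angles in rad, forces in N, time in s.
With the tool pointing down it reaches from about 0.4 to 0.85 m from the base axis. Payload 10.4 kg.
Tool frame: the origin (TCP) lies between the finger pads; the fingertips stand ahead of it and the grasp point (between the pads) lies 3 mm ahead of it (r.tips_ahead is the z of the fingertips in the tool frame, in m); z points along the fingers, y is the line along which they close (so a half turn about z gives the same grasp; the last joint's range is limited). The gripper opens to 87 mm and grips with 3 to 60 N. Pads are 19 mm wide; open, the fingers measure 117 mm over their backs; the gripper's body (75 mm by 190 mm) begins 51 mm behind the grasp point.
Start: joints at [1.248, 0.332, -0.065, 1.46, 0.022, 1.35, -0.088], TCP at [0.185, -0.597, 0.245] pointing down, gripper open.
Joint ranges: [-2.6, 2.6], [-0.5, 2.12], [-1.47, 1.34], [0.16, 2.42], [-1.27, 4.41], [0.06, 2.06], [-2.6, 2.6]. Speed limits (rad/s): [2.22, 2.22, 2.79, 2.79, 3.14, 3.14, 3.14].

### API

Orientations are given as a unit quaternion [x, y, z, w].
In Python, from bench import telemetry, camera, get_calibration, r gives the robot as it stands.
- The arm moves only by the tool drive_tool, never from a script. Its argument "series" is one flat list of numbers, 7 for each row, row after row: the turn, a rotation vector about the tool's x, y, z in units of 5 degrees (1.0 is 5 degrees), then the shift along the tool's x, y, z in units of 40 mm (1.0 is 40 mm), then the opening, from -1 (shut) to 1 (fully open). A call has 1 to 10 rows; each row is the pose to reach, as a shift and turn from the pose commanded when the call began, along the tool's axes at that moment; what a row does not reach only later rows make up. A row lasts 1/12 s, in which the tool goes at most 41.7 mm and 7.16 degrees, less where a joint would pass 70% of its speed; a pose out of reach is approached as far as the arm can. A call with a gripper value outside its range is refused whole. The fingers move at their own pace and stop on an object; "grip_force" is the grip in N (left out, the last holds). Time passes only in rows, so rows that repeat a pose let the fingers close. It gives the time, the measured TCP pose, the force, the opening and the grip force at its end, in the units of the state.
- telemetry.read_state(): the state, without advancing time (a new reading comes with each control period).
- camera(name): name is "scene" or "top" or "wrist"; returns the picture (400x640x3 uint8, red, green, blue); there is no depth.
- get_calibration(name): a dict with "fovy" (degrees; the focal length in pixels is half the picture's height over the tangent of half this angle, whatever the lens; pixels are square), "cx", "cy" (the principal point, pixels), "xyz" and "rotation" of the camera in the world. Camera axes: x right, y up, looking along -z (the intrinsics and any distortion apply to the point x, -y, -z); pixel columns grow to the right and rows downward; lengths in m; the calibration is good to about 2 mm. A picture is of the moment at which its call begins: read the wrist's pose just before it. get_calibration takes no time and is no camera call; for the wrist camera it gives the pose at the moment of the call.
- r.close_job(): hands the job in; it is judged then, once.
The state is a dict: "time": time; "joint_positions": joint angles; "joint_vel": joint speeds; "joint_torque": joint torques, N m; "ee_pos": TCP position; "eef_rot": TCP orientation; "ft_force": force on the tool from outside, world axes, zero at the start; "torque": the same for the moment, N m; "width": finger opening in m; "grip_force": force on a finger pad.
Only numpy, scipy, OpenCV 4.12 (cv2) and the standard library are available. Lean on these libraries where they do the work, as an engineer would, in place of code of your own. Each camera call takes 0.05 s, during which the arm holds its last target. There are 200 camera calls.

## Working session

There is one attempt and no reset: what is moved stays moved. The work goes in short steps, Python scripts to look and compute and a tool call to move; the robot and the scene stay as the last step left them, time stands still between calls to the robot, and variables do not carry over. Pictures are saved under pics/ and viewed, at most 10 in all, crops included, and the job is handed in when it is done.

Besides the shell and the picture viewer there is one more tool, called after ">>>" as name(argument=value, ...), one argument or row to a line, values as JSON. drive_tool: Moves the arm, as the interface text tells. Its arguments: {"type":"object","properties":{"series":{"type":"array"},"grip_force":{"type":"number"}},"required":["series"]}

```bash
mkdir -p pics; ls
python3 - <<'E'
from bench import telemetry,camera,get_calibration,r
import cv2
print(telemetry.read_state(), r.tips_ahead)
for n in ("scene","top"):
    cv2.imwrite(f"pics/{n}0.png",camera(n)[:,:,::-1]); print(n,get_calibration(n))
E
```

```text
pics
{'time': 0.0, 'joint_positions': array([ 1.24835908,  0.33283615, -0.0646997 ,  1.46094874,  0.02158149,
        1.34983551, -0.08847859]), 'joint_vel': array([-0.00077511, -0.00064014, -0.00102386,  0.00096633, -0.00157679,
       -0.00128639,  0.00092437]), 'joint_torque': array([ 2.90043454e-04, -6.23241305e+01,  2.49656121e-02, -3.89902210e+01,
       -6.13812916e-02,  3.97964590e-02,  1.47032074e-04]), 'ee_pos': array([ 0.18450547, -0.59679045,  0.24377265]), 'eef_rot': array([ 9.88780163e-01,  1.49376523e-01, -1.20524429e-04, -6.55614654e-04]), 'ft_force': array([-0.47365377,  0.05807142,  0.51926733]), 'torque': array([ 0.05261709, -0.02559279, -0.01838111]), 'grip_force': 0.0, 'width': 0.08695341251314453} 0.022
scene {'fovy': 56.12269779309128, 'cx': 313.7701777250082, 'cy': 199.95113054780833, 'xyz': array([-0.27203082,  0.55861006,  0.84771675]), 'rotation': array([-0.19512112,  0.39995986,  0.79373807, -0.41465616])}
top {'fovy': 50.1538786297228, 'cx': 327.74477651278585, 'cy': 192.22134574917462, 'xyz': array([0.33453835, 0.01210041, 1.59148695]), 'rotation': array([ 0.02590093, -0.03900414, -0.7012135 ,  0.71141229])}
```

View pics/scene0.png

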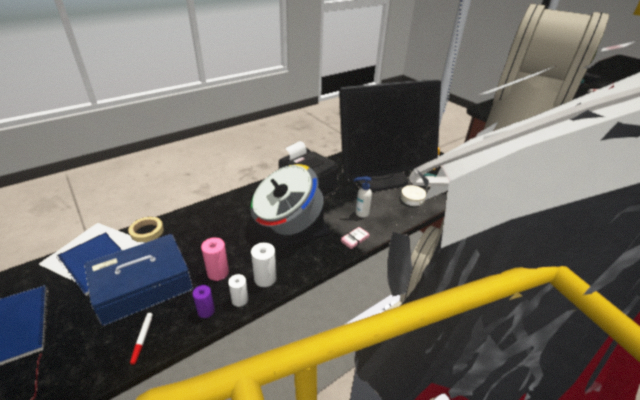

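View pics/top0.png

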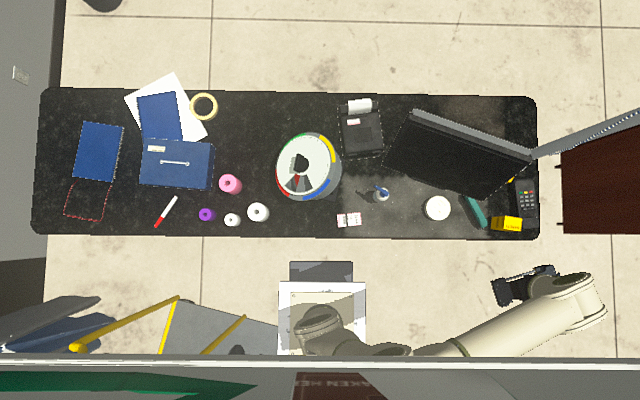

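Scene: small white roll (238,290), larger white one (264,265), carousel (285,200), tags (355,237). Top: small roll (232,219), carousel (307,165). I'll take enlarged crops.

Run:
```python
import cv2
t=cv2.imread("pics/top0.png")[120:240,200:360]; cv2.imwrite("pics/topc.png",cv2.resize(t,(800,600),interpolation=cv2.INTER_CUBIC))
t=cv2.imread("pics/scene0.png")[155:275+40,190:350]; cv2.imwrite("pics/scenec.png",cv2.resize(t,(600,600),interpolation=cv2.INTER_CUBIC))
```

```text
(no output)
```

View pics/topc.png

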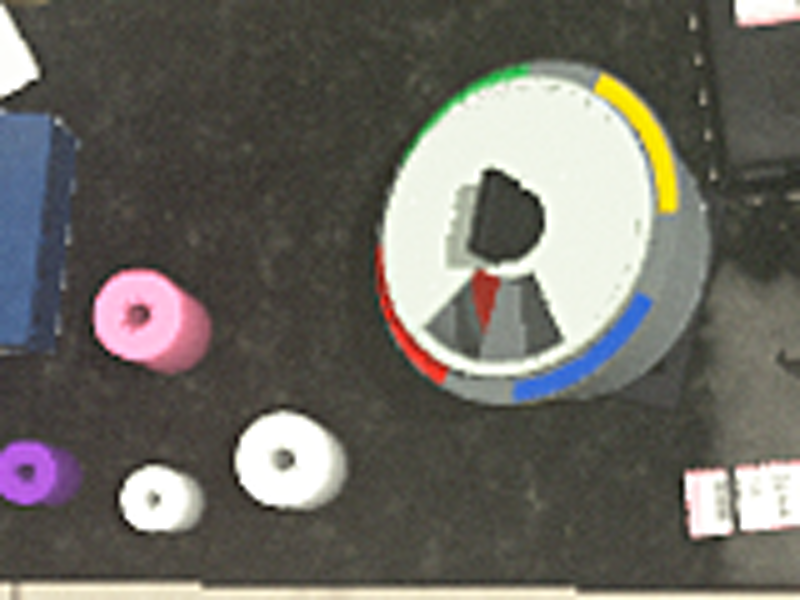

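View pics/scenec.png

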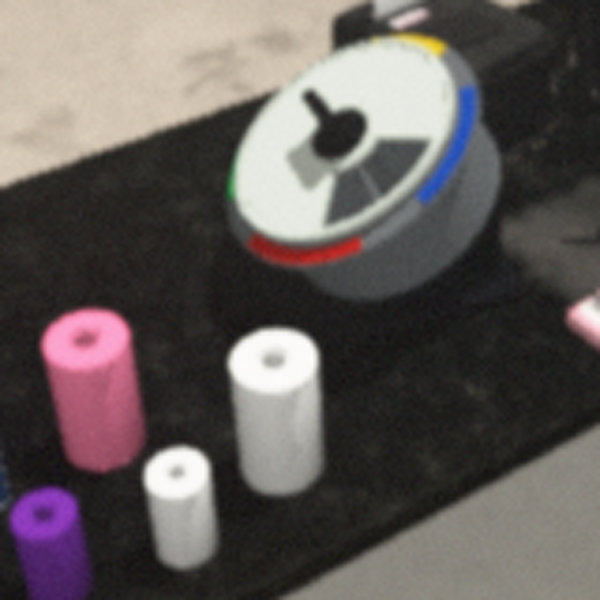

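Crops: red strip ends top-crop (378,248),(446,385); blue (515,400),(650,298); yellow (600,73),(676,213); green (402,165),(525,67); the opening is currently between red and blue. The small white roll's top is at (153,498) in the top crop.

```bash
cat > h.py <<'E'
import numpy as np
from bench import telemetry,camera,get_calibration,r
from scipy.spatial.transform import Rotation as R
from scipy.optimize import least_squares
def proj(c,P):
    f=200/np.tan(np.radians(c["fovy"]/2)); q=(np.atleast_2d(P)-c["xyz"])@R.from_quat(c["rotation"]).as_matrix()
    return np.c_[c["cx"]+f*q[:,0]/-q[:,2], c["cy"]-f*q[:,1]/-q[:,2]]
def atz(c,uv,z):
    f=200/np.tan(np.radians(c["fovy"]/2)); d=R.from_quat(c["rotation"]).apply([(uv[0]-c["cx"])/f,-(uv[1]-c["cy"])/f,-1])
    return c["xyz"]+d*(z-c["xyz"][2])/d[2]
def capframe(sx,sy,yaw,phi=0):
    "matrix columns x(outward at phi),y,z(axis); origin cap top centre"
    s,c=.5,np.sqrt(.75); M=R.from_euler('z',yaw).as_matrix()@np.array([[-c,0,-s],[0,-1,0],[-s,0,c]]).T
    return M@R.from_euler('z',phi).as_matrix(), np.array([sx,sy,.157])
E
cat > fit.py <<'E'
from h import *
T=lambda u,v:(200+(u+.5)/5-.5,120+(v+.5)/5-.5); S=lambda u,v:(190+(u+.5)/3.75-.5,155+(v+.5)/3.75-.5)
ct,cs=get_calibration("top"),get_calibration("scene")
h=np.pi/2
# (cam,px, kind, drumOffset, sign)
D=[(ct,T(378,248),0,-1),(ct,T(446,385),0,1),(ct,T(515,400),1,-1),(ct,T(650,298),1,1),(ct,T(676,213),2,-1),(ct,T(600,73),2,1),(ct,T(525,67),3,-1),(ct,T(402,165),3,1),
(cs,S(250,240),0,-1),(cs,S(361,244),0,1),(cs,S(422,200),1,-1),(cs,S(475,90),1,1)]
C=[(ct,T(427,328),.096,-1),(ct,T(562,340),.096,1),(cs,S(325,225),.096,-1),(cs,S(430,139),.096,1)]
def res(p):
    o=[]
    for c,px,k,s in D:
        M,q=capframe(*p[:3],p[3]+k*h+s*p[5]); o.append(proj(c,q+M@[.121,0,-.011])[0]-px)
    for c,px,rr,s in C:
        M,q=capframe(*p[:3],p[4]+s*np.radians(38)); o.append(proj(c,q+M@[rr,0,0])[0]-px)
    return np.ravel(o)
best=min((least_squares(res,[*atz(ct,(307,165),.157)[:2],y,d,d+.7,.5],loss='soft_l1') for y in(-1.2,-.8,-.4) for d in(-1,0,1)),key=lambda b:b.cost)
print(best.x.round(4),best.cost); print(res(best.x).reshape(-1,2).round(1).tolist())
M,q=capframe(*best.x[:3]); print("axis",M[:,2])
print("roll top",atz(ct,T(153,498),.079),"scene",atz(cs,S(178,472),.079), "big",atz(ct,T(285,460),.11),atz(cs,S(274,360),.11))
print("edges",proj(ct,[[.6,0,.0]]))
E
python3 fit.py
```

```text
[ 0.5595  0.0745 -1.8309  0.8015  1.6766  0.5262] 10.341584196762692
[[-0.8, -0.1], [-1.4, 0.2], [-0.4, 0.6], [1.0, 0.4], [0.7, -0.7], [0.7, -0.3], [0.7, -1.0], [-0.9, -0.1], [-1.1, 1.0], [0.3, 0.8], [1.2, 0.3], [0.2, -2.5], [-1.5, -0.3], [0.8, 0.1], [-1.4, 0.5], [1.4, -1.2]]
axis [0.12859001 0.48318176 0.8660254 ]
roll top [0.37345133 0.32692783 0.079     ] scene [0.37112866 0.32732668 0.079     ] big [0.40015005 0.23052628 0.11      ] [0.4016888  0.23148696 0.11      ]
edges [[323.80942862 160.76560745]]
```

```bash
cat >> fit.py <<'E'
import cv2
def hull(n,box):
    x0,y0,x1,y1=box; im=cv2.imread(f"pics/{n}0.png")[y0:y1,x0:x1]; im=cv2.resize(im,None,fx=4,fy=4,interpolation=cv2.INTER_CUBIC)
    m=((im.min(2)>165)).astype(np.uint8); k,l,s,_=cv2.connectedComponentsWithStats(m); i=1+np.argmax(s[1:,4])
    H=cv2.convexHull(np.argwhere(l==i)[:,::-1].astype(np.int32)).reshape(-1,2)
    P=[]
    for a,b in zip(H,np.roll(H,-1,0)):
        n_=max(1,int(np.linalg.norm(b-a)//4)); P+=[a+(b-a)*t/n_ for t in range(n_)]
    return (np.array(P)+.5)/4-.5+[x0,y0]
HT=hull("top",(270,128,345,202)); HS=hull("scene",(248,160,322,225))
print(len(HT),HT.min(0),HT.max(0),len(HS),HS.min(0),HS.max(0))
def rim(c,P,p,mr):
    M,q=capframe(*p[:3]); f=200/np.tan(np.radians(c["fovy"]/2))
    d=R.from_quat(c["rotation"]).apply(np.c_[(P[:,0]-c["cx"])/f,-(P[:,1]-c["cy"])/f,-np.ones(len(P))])
    t=((q-c["xyz"])@M[:,2])/(d@M[:,2]); X=c["xyz"]+d*t[:,None]-q
    return (np.linalg.norm(X,axis=1)-mr)/.0027
def res2(p):
    o=[]
    for c,px,k,s in D:
        M,q=capframe(*p[:3],p[3]+k*h+s*p[5]); o.append(proj(c,q+M@[p[6],0,-.011])[0]-px)
    o=np.ravel(o); o=np.r_[o,res(p)[-8:]]
    return np.r_[o,rim(ct,HT,p,.104)*.3,rim(cs,HS,p,.104)*.3]
for y in (-1.83,-1.2,-.6):
    b=least_squares(res2,[.56,.075,y,.8-(y+1.83),1.68-(y+1.83),.52,.118],loss='soft_l1')
    e=res2(b.x); print(b.x.round(4),b.cost); print(e[:32].reshape(-1,2).round(1).tolist()); print("rim rms",e[32:32+len(HT)].std()/.3,e[32+len(HT):].std()/.3)
E
python3 fit.py
```

```text
[ 0.5595  0.0745 -1.8309  0.8015  1.6766  0.5262] 10.341584196762692
[[-0.8, -0.1], [-1.4, 0.2], [-0.4, 0.6], [1.0, 0.4], [0.7, -0.7], [0.7, -0.3], [0.7, -1.0], [-0.9, -0.1], [-1.1, 1.0], [0.3, 0.8], [1.2, 0.3], [0.2, -2.5], [-1.5, -0.3], [0.8, 0.1], [-1.4, 0.5], [1.4, -1.2]]
axis [0.12859001 0.48318176 0.8660254 ]
roll top [0.37345133 0.32692783 0.079     ] scene [0.37112866 0.32732668 0.079     ] big [0.40015005 0.23052628 0.11      ] [0.4016888  0.23148696 0.11      ]
edges [[323.80942862 160.76560745]]
157 [276.125 134.625] [330.125 194.625] 186 [247.625 159.625] [310.875 218.125]
[ 0.5666  0.0767 -1.0315  0.0398  0.9659  0.5088  0.1108] 329.86983727217444
[[0.2, -5.0], [2.6, -6.6], [4.0, -5.5], [0.2, -1.6], [-2.3, -2.3], [-4.4, -1.4], [-5.3, -3.5], [-2.6, -5.3], [-2.7, -4.3], [-1.0, 2.9], [0.3, 5.4], [-2.5, 4.1], [1.3, -2.3], [4.9, -1.5], [-0.5, 3.2], [3.2, 4.0]]
rim rms 3.7869059408903345 7.345281237021561
[ 0.5666  0.0767 -1.0315  0.0398  0.9659  0.5088  0.1108] 329.8698373052987
[[0.2, -5.0], [2.6, -6.6], [4.0, -5.5], [0.2, -1.6], [-2.3, -2.3], [-4.4, -1.4], [-5.3, -3.5], [-2.6, -5.3], [-2.7, -4.3], [-1.0, 2.9], [0.3, 5.4], [-2.5, 4.1], [1.3, -2.3], [4.9, -1.5], [-0.5, 3.2], [3.2, 4.0]]
rim rms 3.786875233693159 7.345322852415747
[ 0.5666  0.0767 -1.0315  0.0398  0.9659  0.5088  0.1108] 329.86983731205623
[[0.2, -5.0], [2.6, -6.6], [4.0, -5.5], [0.2, -1.6], [-2.3, -2.3], [-4.4, -1.4], [-5.3, -3.5], [-2.6, -5.3], [-2.7, -4.3], [-1.0, 2.9], [0.3, 5.4], [-2.5, 4.1], [1.3, -2.3], [4.9, -1.5], [-0.5, 3.2], [3.2, 4.0]]
rim rms 3.7869140015873533 7.345204972127525
```

```bash
sed -i 's/,rim(cs,HS,p,.104)\*.3\]/]/; s/^for y in (-1.83.*/for y in (-1.83,-.8):/' fit.py; python3 fit.py | tail -6
```

```text
[ 0.5595  0.0743 -1.7787  0.7494  1.6285  0.5247  0.1172] 9.47928720292989
[[0.3, -0.4], [-0.6, -0.8], [0.0, -0.5], [0.2, 0.2], [-0.4, -0.5], [0.0, 0.4], [0.4, -0.3], [-0.1, -0.1], [-0.2, 0.1], [0.4, 0.4], [0.9, 0.4], [-0.7, -1.6], [-1.1, -0.2], [1.1, 0.3], [-1.1, 0.9], [1.7, -0.8]]
rim rms 0.39658163555589143 nan
[ 0.5595  0.0743 -1.7787  0.7494  1.6285  0.5247  0.1172] 9.479287202901213
[[0.3, -0.4], [-0.6, -0.8], [0.0, -0.5], [0.2, 0.2], [-0.4, -0.5], [0.0, 0.4], [0.4, -0.3], [-0.1, -0.1], [-0.2, 0.1], [0.4, 0.4], [0.9, 0.4], [-0.7, -1.6], [-1.1, -0.2], [1.1, 0.3], [-1.1, 0.9], [1.7, -0.8]]
rim rms 0.39658173265125657 nan
  ret = _var(a, axis=axis, dtype=dtype, out=out, ddof=ddof,
  arrmean = um.true_divide(arrmean, div, out=arrmean,
  ret = ret.dtype.type(ret / rcount)
```

```bash
cat >> h.py <<'E'
def ori(z,y):
    z=np.array(z,float);z/=np.linalg.norm(z);y=np.array(y,float);y-=z*(z@y);y/=np.linalg.norm(y)
    return np.c_[np.cross(y,z),y,z]
def rows(p,M,p0=None,M0=None):
    if p0 is None: s=telemetry.read_state(); p0,M0=s["ee_pos"],R.from_quat(s["eef_rot"]).as_matrix()
    d=M0.T@(np.array(p)-p0); w=R.from_matrix(M0.T@M).as_rotvec()
    print("row",(np.degrees(w)/5).round(2).tolist(),(d/.04).round(3).tolist(),"| rows need %.1f %.1f"%(np.linalg.norm(d)/.0417,np.degrees(np.linalg.norm(w))/7.16))
CAP=(.5595,.0743,-1.7787); RED=.7494; CA=1.6285
E
python3 - <<'E'
from h import *
M,q=capframe(*CAP,CA); print(M.round(3))
W=ori([0,0,-1],[np.cos(.3),np.sin(.3),0]); p1=[.36,-.24,.42]
rows(p1,W)
T=ori(-M[:,2],-M[:,1]); p2=q+M[:,2]*(.026+.17); print(p2)
rows(p2,T,np.array(p1),W)
E
```

```text
[[-0.987 -0.122  0.103]
 [ 0.157 -0.858  0.489]
 [ 0.029  0.499  0.866]]
row [-0.01, -0.01, -18.0] [6.827, -7.232, -4.395] | rows need 10.4 12.6
[0.5797281  0.17018965 0.32674098]
row [5.54, -3.04, -12.53] [8.173, 8.278, 2.331] | rows need 11.4 9.8
```

>>> drive_tool(
  series=[0,0,0,0,0,-2.5,1,0,0,-18,6.8,-7.2,-4.4,1,0,0,-18,6.8,-7.2,-4.4,1,0,0,-18,6.8,-7.2,-4.4,1,0,0,-18,6.8,-7.2,-4.4,1,0,0,-18,6.8,-7.2,-4.4,1,0,0,-18,6.8,-7.2,-4.4,1,0,0,-18,6.8,-7.2,-4.4,1,0,0,-18,6.8,-7.2,-4.4,1,0,0,-18,6.8,-7.2,-4.4,1],
)

```text
time: 0.93
ee_pos: [0.3416, -0.2764, 0.4071]
eef_rot: [0.755, 0.656, -0.0, 0.0]
ft_force: [0.7, -0.7, 0.2]
width: 0.0871
grip_force: 0.0
```

Run:
```python
from h import *
M,q=capframe(*CAP,CA)
T=ori(-M[:,2],-M[:,1]); p2=q+M[:,2]*(.026+.17); rows(p2,T); print(telemetry.read_state()["joint_positions"].round(2))
```

```text
row [4.98, -4.39, -17.44] [11.887, 4.339, 2.004] | rows need 12.3 13.0
[ 1.   -0.1  -0.38  1.6  -0.04  1.64  0.48]
```

>>> drive_tool(
  series=[5,-4.4,-17.4,11.9,4.35,2,1,5,-4.4,-17.4,11.9,4.35,2,1,5,-4.4,-17.4,11.9,4.35,2,1,5,-4.4,-17.4,11.9,4.35,2,1,5,-4.4,-17.4,11.9,4.35,2,1,5,-4.4,-17.4,11.9,4.35,2,1,5,-4.4,-17.4,11.9,4.35,2,1,5,-4.4,-17.4,11.9,4.35,2,1,5,-4.4,-17.4,11.9,4.35,2,1,5,-4.4,-17.4,11.9,4.35,2,1],
)

```text
time: 1.77
ee_pos: [0.5382, 0.0849, 0.3409]
eef_rot: [0.254, 0.944, -0.208, -0.029]
ft_force: [1.4, -1.5, 0.9]
width: 0.0873
grip_force: 0.0
```

Run:
```python
from h import *
M,q=capframe(*CAP,CA)
T=ori(-M[:,2],-M[:,1]); p2=q+M[:,2]*(.026+.17); rows(p2,T); print(telemetry.read_state()["joint_positions"].round(2))
```

```text
row [1.11, -1.05, -4.07] [0.166, 2.302, -0.651] | rows need 2.3 3.0
[ 0.22  0.45 -0.9   1.31  0.57  1.91  0.44]
```

>>> drive_tool(
  series=[1.1,-1.05,-4.05,0.17,2.3,-0.65,1,1.1,-1.05,-4.05,0.17,2.3,-0.65,1,1.1,-1.05,-4.05,0.17,2.3,-0.65,1,1.1,-1.05,-4.05,0.17,2.3,-0.65,1,1.1,-1.05,-4.05,0.17,2.3,-0.65,1,1.1,-1.05,-4.05,0.17,2.3,-0.65,1],
)

```text
time: 2.27
ee_pos: [0.5792, 0.1677, 0.3279]
eef_rot: [0.077, 0.963, -0.255, -0.034]
ft_force: [-0.0, 0.5, 0.5]
width: 0.0872
grip_force: 0.0
```

Run:
```python
from h import *
import cv2
M,q=capframe(*CAP,CA)
T=ori(-M[:,2],-M[:,1]); p2=q+M[:,2]*(.026+.17); rows(p2,T); print(telemetry.read_state()["joint_positions"].round(2))
c=get_calibration("wrist"); print(c); im=camera("wrist")[:,:,::-1].copy(); cv2.imwrite("pics/w1.png",im)
for k in range(4):
  for s in(-1,1):
    F,_=capframe(*CAP,RED+k*np.pi/2+s*.5247); print("strip",k,s,proj(c,q+F@[.1172,0,-.011])[0].round(0),end=" ")
print("\ngrip top ends",proj(c,[q+M@[.03,0,.04],q+M@[-.03,0,.04]]).round(0).tolist())
for s in(-1,1):
  F,_=capframe(*CAP,CA+s*np.radians(38)); print("open",proj(c,[q+F@[.036,0,0],q+F@[.096,0,0]]).round(0).tolist())
```

```text
row [0.03, -0.01, -0.11] [-0.003, 0.07, -0.007] | rows need 0.1 0.1
[-0.03  0.62 -0.89  1.14  0.76  2.01  0.66]
{'fovy': 62.79268314913225, 'cx': 315.04659652587577, 'cy': 197.05579178361015, 'xyz': array([0.51431724, 0.24860177, 0.45071552]), 'rotation': array([-0.26365579,  0.1099767 ,  0.64987459,  0.70431084])}
strip 0 -1 [426. 156.] strip 0 1 [358.  66.] strip 1 -1 [297.  60.] strip 1 1 [212. 138.] strip 2 -1 [212. 194.] strip 2 1 [284. 267.] strip 3 -1 [335. 270.] strip 3 1 [416. 210.] 
grip top ends [[318.0, 156.0], [318.0, 218.0]]
open [[339.0, 151.0], [377.0, 102.0]]
open [[296.0, 151.0], [257.0, 103.0]]
```

View pics/w1.png

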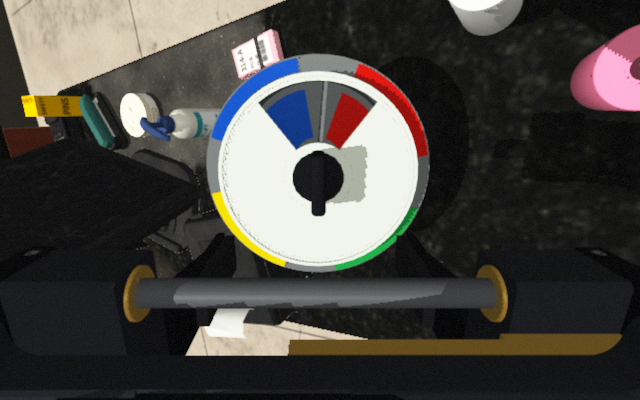

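The wrist view matches the fit to about 1-2 px: disc at (318,177), bar end at (318,215), red strip ends (428,156) and (357,68), opening corners (260,104) and (372,104). Descending on the bar.

>>> drive_tool(
  series=[0,0,-0.1,0,0.07,2,1,0,0,-0.1,0,0.07,3.4,1,0,0,-0.1,0,0.07,3.4,1,0,0,-0.1,0,0.07,3.4,1,0,0,-0.1,0,0.07,3.4,1,0,0,-0.1,0,0.07,3.4,1],
)

```text
time: 2.82
ee_pos: [0.5658, 0.1041, 0.2101]
eef_rot: [0.073, 0.964, -0.255, -0.034]
ft_force: [-0.1, 0.8, 0.4]
width: 0.0871
grip_force: 0.0
```

Run:
```python
from h import *
M,q=capframe(*CAP,CA)
T=ori(-M[:,2],-M[:,1]); p2=q+M[:,2]*.032; rows(p2,T); print(telemetry.read_state()["joint_positions"].round(2))
```

```text
row [0.04, -0.0, -0.01] [0.001, 0.002, 0.729] | rows need 0.7 0.0
[ 0.13  0.61 -0.89  1.43  0.76  1.77  0.62]
```

Joint 6 has eased off its limit. Descend and grip.

>>> drive_tool(
  series=[0,0,0,0,0,0.73,1,0,0,0,0,0.73,1,0,0,0,0,0.73,-1,0,0,0,0,0.73,-1,0,0,0,0,0.73,-1,0,0,0,0,0.73,-1,0,0,0,0,0.73,-1,0,0,0,0,0.73,-1,0,0,0,0,0.73,-1],
  grip_force=15,
)

```text
validation failed for argument at $.se...
```

Run:
```python
from h import *
s=telemetry.read_state(); print({k:np.round(s[k],3) for k in("ee_pos","ft_force","torque","width","joint_positions")})
M,q=capframe(*CAP,RED)
T=ori(-M[:,2],-M[:,1]); p2=q+M[:,2]*.032; rows(p2,T)
```

```text
{'ee_pos': array([0.566, 0.104, 0.21 ]), 'ft_force': array([-0.063,  0.82 ,  0.399]), 'torque': array([ 0.692, -0.321, -0.003]), 'width': np.float64(0.087), 'joint_positions': array([ 0.132,  0.609, -0.893,  1.435,  0.756,  1.765,  0.625])}
row [0.03, -0.02, 10.07] [0.001, 0.002, 0.729] | rows need 0.7 7.0
```

Row miscounted; resending with seven numbers per row.

>>> drive_tool(
  series=[0,0,0,0,0,0.73,1,0,0,0,0,0,0.73,1,0,0,0,0,0,0.73,-1,0,0,0,0,0,0.73,-1,0,0,0,0,0,0.73,-1,0,0,0,0,0,0.73,-1,0,0,0,0,0,0.73,-1,0,0,0,0,0,0.73,-1,0,0,0,0,0,0.73,-1],
  grip_force=15,
)

```text
time: 3.57
ee_pos: [0.5624, 0.0907, 0.1832]
eef_rot: [0.071, 0.964, -0.255, -0.035]
ft_force: [0.6, -0.7, -0.1]
width: 0.0482
grip_force: 0.0
```

Run:
```python
from h import *
s=telemetry.read_state(); print({k:np.round(s[k],3) for k in("ee_pos","ft_force","torque","width","joint_positions")})
M,q=capframe(*CAP,RED)
T=ori(-M[:,2],-M[:,1]); p2=q+M[:,2]*.032; rows(p2,T)
```

```text
{'ee_pos': array([0.562, 0.091, 0.183]), 'ft_force': array([ 0.568, -0.65 , -0.06 ]), 'torque': array([ 0.659, -0.302, -0.014]), 'width': np.float64(0.048), 'joint_positions': array([ 0.157,  0.615, -0.886,  1.487,  0.765,  1.713,  0.617])}
row [0.03, -0.02, 10.11] [-0.012, -0.035, -0.025] | rows need 0.0 7.1
```

>>> drive_tool(
  series=[0,0,0,0,0,0,-1,0,0,0,0,0,0,-1,0,0,0,0,0,0,-1,0,0,0,0,0,0,-1,0,0,0,0,0,0,-1,0,0,0,0,0,0,-1,0,0,0,0,0,0,-1,0,0,0,0,0,0,-1],
  grip_force=15,
)

```text
time: 4.23
ee_pos: [0.5623, 0.0898, 0.1834]
eef_rot: [0.072, 0.963, -0.256, -0.035]
ft_force: [-2.7, -4.3, 5.8]
width: 0.0137
grip_force: 15.0
```

>>> drive_tool(
  series=[0,0,1,0,0,0,-1,0,0,2.2,0,0,0,-1,0,0,3.4,0,0,0,-1,0,0,4.6,0,0,0,-1,0,0,5.8,0,0,0,-1,0,0,7,0,0,0,-1,0,0,8.2,0,0,0,-1,0,0,9.3,0,0,0,-1,0,0,10.1,0,0,0,-1,0,0,10.1,0,0,0,-1],
)

```text
time: 5.07
ee_pos: [0.5624, 0.0899, 0.1833]
eef_rot: [0.477, 0.84, -0.246, 0.078]
ft_force: [-0.5, -4.4, 5.3]
width: 0.014
grip_force: 15.1
```

Run:
```python
from h import *
import cv2
s=telemetry.read_state(); print({k:np.round(s[k],3) for k in("ee_pos","ft_force","torque","width","joint_positions")})
M,q=capframe(*CAP,RED)
T=ori(-M[:,2],-M[:,1]); p2=q+M[:,2]*.032; rows(p2,T)
cv2.imwrite("pics/w2.png",camera("wrist")[:,:,::-1])
```

```text
{'ee_pos': array([0.562, 0.09 , 0.183]), 'ft_force': array([-0.544, -4.384,  5.253]), 'torque': array([-1.043,  0.333, -0.168]), 'width': np.float64(0.014), 'joint_positions': array([ 0.072,  0.565, -0.748,  1.492,  0.697,  1.669, -0.226])}
row [0.01, -0.02, -0.04] [-0.018, -0.002, -0.031] | rows need 0.0 0.0
```

View pics/w2.png

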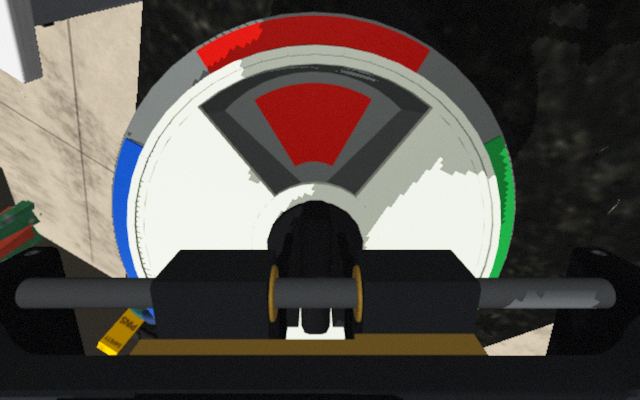

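Opening corners at (200,106)/(430,106) centre on the red strip ends (197,48)/(430,48), so the cap is square over red. Now I'll release, back off, and triangulate the rolls to plan the grasp.

>>> drive_tool(
  series=[0,0,0,0,0,0,0.3,0,0,0,0,0,0,0.3,0,0,0,0,0,0,0.3,0,0,0,0,0,0,0.3,0,0,0,0,0,0,0.3,0,0,0,0,0,-1,0.3,0,0,0,0,0,-2,0.3,0,0,0,0,0,-3,0.3,0,0,0,0,0,-4,0.3,0,0,0,0,0,-4,0.3],
)

```text
time: 5.95
ee_pos: [0.5792, 0.1734, 0.3278]
eef_rot: [0.475, 0.843, -0.241, 0.079]
ft_force: [-0.3, 0.9, 0.6]
width: 0.0561
grip_force: 0.0
```

Run:
```python
from h import *
import cv2
T=lambda u,v:(200+(u+.5)/5-.5,120+(v+.5)/5-.5); S=lambda u,v:(190+(u+.5)/3.75-.5,155+(v+.5)/3.75-.5)
ct,cs=get_calibration("top"),get_calibration("scene")
for n,a,b in [("pink",(137,315),(87,339)),("purple",(26,472),(45,513)),("small",(153,498),(178,472)),("big",(284,459),(274,359))]:
    f=lambda P:np.r_[proj(ct,P)[0]-T(*a),proj(cs,P)[0]-S(*b)]
    o=least_squares(f,[.4,.3,.09]); print(n,o.x.round(4),o.fun.round(1))
s=telemetry.read_state(); print(s["width"],s["ee_pos"],s["joint_positions"].round(2))
M,q=capframe(*CAP,RED); print("bar -y",-M[:,1],M[:,0])
for az in(.2,.8,.95):
    W=ori([0,0,-1],[np.cos(az),np.sin(az),0]); rows([.372,.327,.2],W)
```

```text
pink [0.4991 0.3355 0.1099] [ 0.1  0.1 -0.1 -0. ]
purple [0.3906 0.4171 0.0774] [-0. -0.  0.  0.]
small [0.3732 0.3269 0.0768] [ 0.1  0.1 -0.1 -0. ]
big [0.401  0.2314 0.1115] [-0.1 -0.1  0.1  0. ]
0.056059889886122476 [0.57915314 0.17338773 0.32784327] [-0.1   0.58 -0.77  1.15  0.69  1.97 -0.18]
bar -y [ 0.83810079  0.42612067 -0.34059981] [-0.53566395  0.76096804 -0.36604886]
row [-3.19, 4.98, 3.86] [6.864, -1.617, 1.433] | rows need 6.9 4.9
row [-4.51, 3.8, -2.86] [6.864, -1.617, 1.433] | rows need 6.9 4.6
row [-4.8, 3.47, -4.54] [6.864, -1.617, 1.433] | rows need 6.9 5.2
```

Run:
```python
from h import *
W=ori([0,0,-1],[np.cos(.7),np.sin(.7),0]); rows([.373,.327,.2],W)
```

```text
row [-4.3, 4.02, -1.74] [6.85, -1.597, 1.431] | rows need 6.9 4.3
```

>>> drive_tool(
  series=[-4.3,4.02,-1.74,6.85,-1.6,1.43,0.6,-4.3,4.02,-1.74,6.85,-1.6,1.43,0.6,-4.3,4.02,-1.74,6.85,-1.6,1.43,0.6,-4.3,4.02,-1.74,6.85,-1.6,1.43,0.6,-4.3,4.02,-1.74,6.85,-1.6,1.43,0.6,-4.3,4.02,-1.74,6.85,-1.6,1.43,0.6,-4.3,4.02,-1.74,6.85,-1.6,1.43,0.6,-4.3,4.02,-1.74,6.85,-1.6,1.43,0.6,-4.3,4.02,-1.74,6.85,-1.6,1.43,0.6,-4.3,4.02,-1.74,6.85,-1.6,1.43,0.6],
)

```text
time: 6.78
ee_pos: [0.373, 0.322, 0.1945]
eef_rot: [0.423, 0.906, -0.004, -0.001]
ft_force: [0.9, -0.2, 1.0]
width: 0.0694
grip_force: 0.0
```

Run:
```python
from h import *
import cv2
s=telemetry.read_state(); print(s["width"],s["ee_pos"],s["joint_positions"].round(2))
c=get_calibration("wrist"); cv2.imwrite("pics/w3.png",camera("wrist")[:,:,::-1])
print(proj(c,[[.373,.327,.079],[.401,.2314,.1115],[.3906,.4171,.079]]).round(0).tolist())
W=ori([0,0,-1],[np.cos(.7),np.sin(.7),0]); rows([.373,.327,.068],W)
```

```text
0.06942669121432235 [0.37300121 0.32197104 0.19452161] [ 0.18  0.22 -1.07  1.82  0.2   1.23 -0.26]
[[321.0, 195.0], [271.0, 316.0], [416.0, 122.0]]
row [-0.09, 0.01, -0.06] [0.112, 0.101, 3.165] | rows need 3.0 0.1
```

View pics/w3.png

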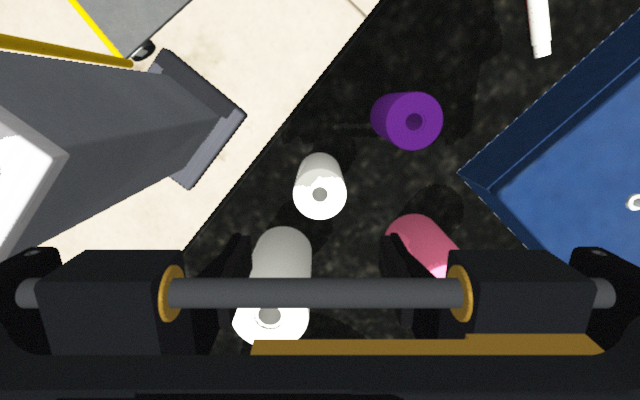

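The wrist view shows the roll's hole at (320,194) against a predicted (321,195), so its position is confirmed. Descending and gripping.

>>> drive_tool(
  series=[-0.09,0,-0.06,0.11,0.1,0.5,0.6,-0.09,0,-0.06,0.11,0.1,1.3,0.6,-0.09,0,-0.06,0.11,0.1,2.2,0.6,-0.09,0,-0.06,0.11,0.1,3.16,0.6,-0.09,0,-0.06,0.11,0.1,3.16,0.6,-0.09,0,-0.06,0.11,0.1,3.16,0.6],
)

```text
time: 7.33
ee_pos: [0.3719, 0.3266, 0.0675]
eef_rot: [0.422, 0.907, -0.002, -0.001]
ft_force: [-0.5, 0.2, 0.4]
width: 0.0698
grip_force: 0.0
```

>>> drive_tool(
  series=[0,0,0,0,0,0,-1,0,0,0,0,0,0,-1,0,0,0,0,0,0,-1,0,0,0,0,0,0,-1,0,0,0,0,0,0,-1,0,0,0,0,0,0,-1,0,0,0,0,0,0,-1,0,0,0,0,0,0,-1],
  grip_force=20,
)

```text
time: 8.0
ee_pos: [0.3725, 0.3274, 0.0687]
eef_rot: [0.421, 0.907, -0.0, 0.001]
ft_force: [-0.4, -2.0, 8.4]
width: 0.0438
grip_force: 20.0
```

>>> drive_tool(
  series=[0,0,0,0,0,-1,-1,0,0,0,0,0,-2,-1,0,0,0,0,0,-3,-1,0,0,0,0,0,-4,-1,0,0,0,0,0,-5,-1,0,0,0,0,0,-6,-1,0,0,0,0,0,-6,-1,0,0,0,0,0,-6,-1],
)

```text
time: 8.67
ee_pos: [0.3726, 0.3281, 0.3095]
eef_rot: [0.421, 0.907, 0.001, 0.002]
ft_force: [-0.9, -0.2, -2.1]
width: 0.0433
grip_force: 20.0
```

Run:
```python
from h import *
s=telemetry.read_state(); print(s["width"],s["ee_pos"],s["ft_force"],s["joint_positions"].round(2))
M,q=capframe(*CAP,RED); Tq=ori(-M[:,2],-M[:,1])
rows(q+M@[.067,0,.16],Tq); print(q+M@[.067,0,.16])
```

```text
0.04332723061617168 [0.37256109 0.32813762 0.30951365] [-0.94047182 -0.17825009 -2.13946512] [ 0.24  0.12 -1.11  1.65  0.11  1.44 -0.19]
row [4.46, -4.03, 1.77] [-5.079, 1.191, 0.976] | rows need 5.1 4.4
[0.54012325 0.20356212 0.27103879]
```

>>> drive_tool(
  series=[1.1,-1,0.4,-0.9,0.2,0.2,-1,4.46,-4.03,1.77,-5.08,1.19,0.98,-1,4.46,-4.03,1.77,-5.08,1.19,0.98,-1,4.46,-4.03,1.77,-5.08,1.19,0.98,-1,4.46,-4.03,1.77,-5.08,1.19,0.98,-1,4.46,-4.03,1.77,-5.08,1.19,0.98,-1,4.46,-4.03,1.77,-5.08,1.19,0.98,-1,4.46,-4.03,1.77,-5.08,1.19,0.98,-1,4.46,-4.03,1.77,-5.08,1.19,0.98,-1,4.46,-4.03,1.77,-5.08,1.19,0.98,-1],
)

```text
time: 9.5
ee_pos: [0.5387, 0.2037, 0.2689]
eef_rot: [0.474, 0.841, -0.248, 0.077]
ft_force: [-0.5, -0.6, -1.7]
width: 0.0435
grip_force: 20.0
```

Run:
```python
from h import *
import cv2
M,q=capframe(*CAP,RED); Tq=ori(-M[:,2],-M[:,1])
s=telemetry.read_state(); print(s["width"],s["joint_positions"].round(2))
rows(q+M@[.067,0,.027],Tq); rows(q+M@[.067,0,.09],Tq)
cv2.imwrite("pics/w4.png",camera("wrist")[:,:,::-1])
```

```text
0.043497735194757595 [-0.08  0.61 -0.86  1.29  0.69  1.91 -0.33]
row [-0.03, -0.0, 0.04] [-0.042, 0.018, 3.278] | rows need 3.1 0.0
row [-0.03, -0.0, 0.04] [-0.042, 0.015, 1.703] | rows need 1.6 0.0
```

View pics/w4.png

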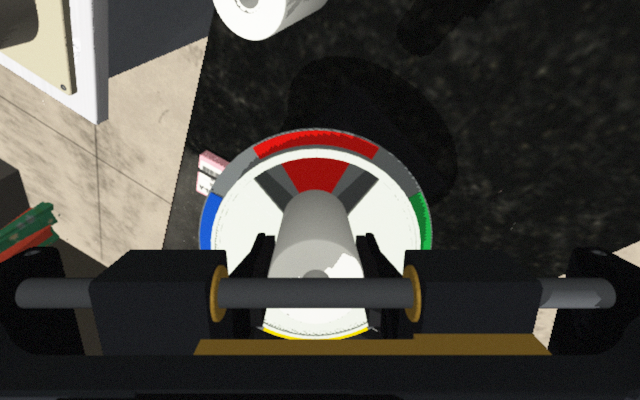

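The roll (bottom end at (316,195)) is aligned over the opening, which is still square with red (corners at 255 and 378). Inserting.

>>> drive_tool(
  series=[0,0,0,-0.04,0.02,0.5,-1,0,0,0,-0.04,0.02,1,-1,0,0,0,-0.04,0.02,1.4,-1,0,0,0,-0.04,0.02,1.7,-1,0,0,0,-0.04,0.02,2,-1,0,0,0,-0.04,0.02,2.3,-1,0,0,0,-0.04,0.02,2.6,-1,0,0,0,-0.04,0.02,2.9,-1,0,0,0,-0.04,0.02,3.25,-1,0,0,0,-0.04,0.02,3.25,-1],
)

```text
time: 10.38
ee_pos: [0.5264, 0.1362, 0.1542]
eef_rot: [0.475, 0.841, -0.25, 0.076]
ft_force: [0.2, -0.2, -1.7]
width: 0.0435
grip_force: 20.0
```

Run:
```python
from h import *
import cv2
M,q=capframe(*CAP,RED); Tq=ori(-M[:,2],-M[:,1])
s=telemetry.read_state(); print(s["width"],s["ft_force"],s["torque"])
rows(q+M@[.067,0,.027],Tq)
```

```text
0.043476927241324514 [ 0.21665102 -0.23939446 -1.70313937] [ 0.69511873 -0.30557001  0.022674  ]
row [-0.08, -0.01, 0.03] [0.029, 0.009, -0.064] | rows need 0.1 0.1
```

No contact force. Release.

>>> drive_tool(
  series=[0,0,0,0,0,0,1,0,0,0,0,0,0,1,0,0,0,0,0,0,1,0,0,0,0,0,0,1,0,0,0,0,0,0,1,0,0,0,0,0,0,1,0,0,0,0,0,0,1,0,0,0,0,0,0,1],
)

```text
time: 11.05
ee_pos: [0.5272, 0.1384, 0.1567]
eef_rot: [0.475, 0.841, -0.248, 0.077]
ft_force: [-0.7, -0.0, 1.1]
width: 0.0842
grip_force: 0.0
```

>>> drive_tool(
  series=[0,0,0,0,0,-1,1,0,0,0,0,0,-2,1,0,0,0,0,0,-3,1,0,0,0,0,0,-4,1,0,0,0,0,0,-4,1,0,0,0,0,0,-4,1,0,0,0,0,0,-4,1],
)

```text
time: 11.63
ee_pos: [0.5442, 0.2167, 0.2945]
eef_rot: [0.475, 0.841, -0.248, 0.077]
ft_force: [0.2, -0.3, -0.3]
width: 0.0874
grip_force: 0.0
```

Run:
```python
from h import *
import cv2
M,q=capframe(*CAP,RED)
c=get_calibration("wrist"); im=camera("wrist")[100:300,200:450,::-1]; cv2.imwrite("pics/w5.png",cv2.resize(im,(750,600),interpolation=cv2.INTER_CUBIC))
print(((proj(c,[q+M@[.066,0,0],q+M@[.066,0,-.013],q+M@[.121,0,-.011]])-[200,100])*3).round(0).tolist())
```

```text
[[346.0, 238.0], [346.0, 229.0], [346.0, 71.0]]
```

View pics/w5.png

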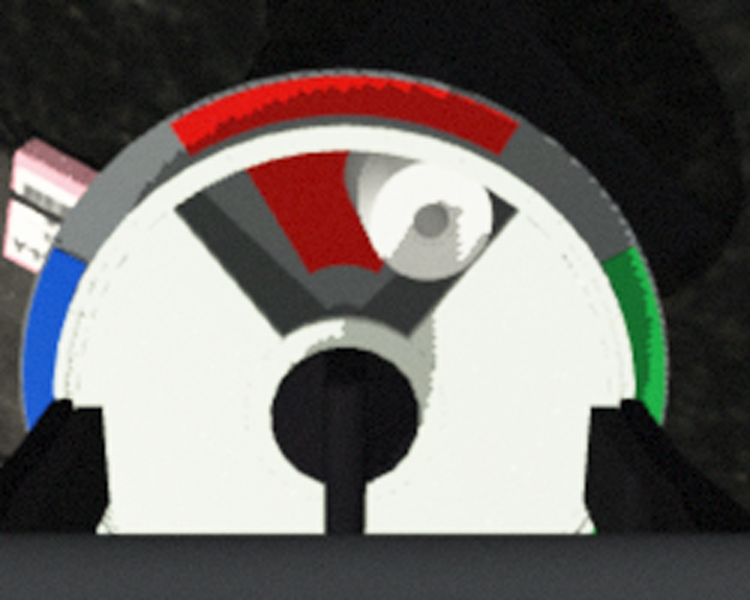

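The roll stands in the red pocket, settled against its low side with its hole at (431,220). That is about 31 mm tangentially, within the 45 mm limit. Its apparent diameter of about 120 px fits a top some 13 mm below the cap. The opening is still centred on the red strip, and the gripper is clear.

```bash
python3 -c "
from bench import r
print(r.close_job())"
```

```text
the job is handed in; nothing more can be done
None
```

I turned the cap's opening over the red pocket and dropped the roll in. It stood inside with its top about 13 mm below the cap, and I left the cap open there. I steered clear of the bottle, pot and tags, and handed the job in at about 12 s; no verdict came back.

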